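# Sweep the red backgammon counters into the trough

### The arm

A 6-joint arm with a two-finger parallel gripper is mounted at the origin on the work surface. World frame = base frame: x ahead of the robot, y to its left, z up, the work surface at z = 0. Lengths are in m, angles in degrees, forces in N, time in s.
With the tool pointing down it reaches from about 0.275 to 0.85 m from the base axis. Payload 5.2 kg.
Tool frame: the origin (TCP) lies midway between the tips of the shut fingers; the grasp point (between the pads) lies 19 mm behind it; z points along the fingers, y is the line along which they close (so a half turn about z gives the same grasp; the last joint's range is limited). The gripper opens to 85 mm and grips with 20 to 120 N. Pads are 22 mm wide; open, the fingers measure 114 mm over their backs; the gripper's body (76 mm by 85 mm) begins 54 mm behind the grasp point. The pads swing forward as they close: fully open they stand 13 mm farther back than shut.
Start: joints at [63.667, 14.817, 87.949, -0, 77.235, -11.62], TCP at [0.14, 0.532, 0.231] pointing down, gripper open.
Joint ranges: [-179.93, 179.93], [-52.35, 119.4], [10.71, 147.94], [-69.91, 249.91], [12.55, 155.21], [-178.61, 178.61]. Speed limits (degrees/s): [147.25, 147.25, 180, 180, 180, 180].

### API

Orientations are given as [roll, pitch, yaw] about the fixed x, y, z axes, in that order (R = Rz(yaw) Ry(pitch) Rx(roll)).
In Python, from plant import observe, capture, finish_job gives the robot as it stands. The module is installed in compiled form; this text tells all that it offers.
- The arm moves only by the tool drive_tool, never from a script. Its argument "plan" is a list of rows, each an object of numbers: "dx", "dy", "dz": the shift along the tool's x, y, z normalised to -1 to 1, where 1 is 0.3 m; "rx", "ry", "rz": the turn, a rotation vector about the tool's x, y, z normalised to -1 to 1, where 1 is pi rad. In form: [{"dx": .., "dy": .., "dz": .., "rx": .., "ry": .., "rz": ..}, ...]. A call has 1 to 8 rows; each row shifts and turns the commanded pose from where the row before left it, along the tool's axes as they then stand; what a row does not reach is not made up. A row lasts 1/12 s, in which the tool goes at most 41.7 mm and 7.16 degrees, less where a joint would pass 70% of its speed; a pose out of reach is approached as far as the arm can. A call with a number of a shift or a turn outside -1 to 1 is refused whole. A call with a gripper value outside its range is refused whole. "gripper" is the closure, from -1 (fully open) to 1 (shut), set as the call begins (left out, the last holds). The fingers move at their own pace and stop on an object; the grip force is fixed at half the most. Time passes only in rows, so rows that do not move let the fingers close. It gives the time, the measured TCP pose, the force, the opening and the grip force at its end, in the units of the state.
- observe(): the state, without advancing time (a new reading comes with each control period).
- capture(name): name is "scene" or "top"; returns a dict with "img" (400x640x3 uint8, blue, green, red), "z_map" (400x640 float32, m along the optical axis (not along the pixel's ray), 0 where there is no reading), "vfov" (degrees; the focal length in pixels is half the picture's height over the tangent of half this angle, whatever the lens; pixels are square), "cx", "cy" (the principal point, pixels), "k1" (the pictures are not rectified: a ray, as slopes to the right and down, at radius r is drawn at 1 + k1 r^2 times it, then the intrinsics apply), "world_to_cam" (4x4, takes a point from world to camera coordinates). Camera axes: x right, y down, z forward; pixel columns grow to the right and rows downward; lengths in m; the calibration is good to about 2 mm. A picture is of the moment at which its call begins.
- finish_job(): hands the job in; it is judged then, once.
The state is a dict: "time_s": time; "joint_pos": joint angles; "dq": joint speeds; "joint_torque": joint torques, N m; "eef_pos": TCP position; "tcp_rot": TCP orientation; "contact_force": force on the tool from outside, world axes, zero at the start; "moment": the same for the moment, N m; "grip_width": finger opening in m; "grip_force": force on a finger pad.
Only numpy, scipy, OpenCV 4.12 (cv2) and the standard library are available. Lean on these libraries where they do the work, as an engineer would, in place of code of your own. Each camera call takes 0.05 s, during which the arm holds its last target. There are 200 camera calls.

### The job

The game on the library table is over for red: with the fingertips, sweep the three red counters across the backgammon board and over the open edge of the playing field, so that all three end up lying in the sunken green trough along its side. Only slide them, do not lift or carry them; leave the two ivory counters where they lie on the board, and do not disturb anything else on the table.

Things in the scene. Friction and masses are not known exactly. Their poses are not given: they have to be found in the camera images.
- board: wooden backgammon board with a sunken green trough along its +y side, fixed to the table; origin on the table, z up. It spans x -130..130, y -145..137 mm in its own frame. A rim 12 mm thick, its top 38 mm above the origin (8 mm above the field), runs round the outside of field and trough
- field (a point): centre of the flat tan playing field, on its surface, 30 mm above the table; axes as the board. In the board's frame the field spans x -118..118, y -135..75 mm
- trough_edge (a point): middle of the open edge (no lip) of the playing field towards the trough, on the field's surface, at y = 75 mm in the board's frame; the edge runs along the board's x, the trough lies towards its +y
- trough (a point): centre of the trough's felt-lined floor, 24 mm below the field; the trough spans x -118..118, y 75..125 mm in the board's frame
- red_1: red backgammon counter, to be swept into the trough: plain disc 30 mm in diameter, 10 mm thick, 13 to 25 g, lying flat and loose on the playing field; origin at the centre of its underside
- red_2: red backgammon counter, to be swept into the trough: plain disc 30 mm in diameter, 10 mm thick, 13 to 25 g, lying flat and loose on the playing field; origin at the centre of its underside
- red_3: red backgammon counter, to be swept into the trough: plain disc 30 mm in diameter, 10 mm thick, 13 to 25 g, lying flat and loose on the playing field; origin at the centre of its underside
- red_1_center (a point): middle of that red counter's thickness, 5 mm above its underside
- red_2_center (a point): middle of that red counter's thickness, 5 mm above its underside
- red_3_center (a point): middle of that red counter's thickness, 5 mm above its underside
- ivory_1: ivory counter of the same size and make, lying on the field among the red ones, to be left where it is; origin at the centre of its underside. The five counters lie in any order, their centres at least 36 mm apart across the board's x, so each can be pushed straight along the board's +y past the others
- ivory_1_center (a point): middle of that ivory counter's thickness, 5 mm above its underside
- ivory_2: ivory counter of the same size and make, lying on the field among the red ones, to be left where it is; origin at the centre of its underside. The five counters lie in any order, their centres at least 36 mm apart across the board's x, so each can be pushed straight along the board's +y past the others
- ivory_2_center (a point): middle of that ivory counter's thickness, 5 mm above its underside
- dice_cup: open brown leather-covered dice cup standing on the table to the right of the board, 68 mm across, 85 mm high; origin under its centre
- glasses_case: dark blue spectacles case lying on the table left of the board, 160 x 60 x 35 mm, long along its x; origin under its centre
- mug: blue ceramic mug with a handle, standing left of the board, 80 mm across, 90 mm high; origin under its centre
- book: closed green book lying on the table at the right, 216 x 146 x 30 mm; origin under its centre
- magnifier: brass magnifying glass with a dark wooden handle, lying on the table at the far right, 170 mm long, 14 mm high, handle along its -x; origin under the centre of the lens

How it is judged:
By the outcome, as a careful person would: the job done as asked, in the order asked, and still so for the second after the job is handed in, with the robot touching nothing.
It also fails if it takes over 56 s, if anything falls off the work surface, if the arm or the gripper's body presses on something with over 40 N, if the wrist force passes 120 N, or if a joint passes its speed limit or range.

## Working session

There is one attempt and no reset: what is moved stays moved. The work goes in short steps, Python scripts to look and compute and a tool call to move; the robot and the scene stay as the last step left them, time stands still between calls to the robot, and variables do not carry over. Pictures are saved under pics/ and viewed, at most 10 in all, crops included, and the job is handed in when it is done.

Besides the shell and the picture viewer there is one more tool, called after "Request:" as name(argument=value, ...), one argument or row to a line, values as JSON. drive_tool: Moves the arm, as the interface text tells. Its arguments: {"type":"object","properties":{"plan":{"type":"array","items":{"type":"object","properties":{"dx":{"type":"number","minimum":-1,"maximum":1},"dy":{"type":"number","minimum":-1,"maximum":1},"dz":{"type":"number","minimum":-1,"maximum":1},"rx":{"type":"number","minimum":-1,"maximum":1},"ry":{"type":"number","minimum":-1,"maximum":1},"rz":{"type":"number","minimum":-1,"maximum":1}}}},"gripper":{"type":"number"}},"required":["plan"]}

```bash
mkdir -p pics
cat > h.py <<'E'
import numpy as np, cv2
from plant import observe, capture, finish_job
def ray(c,px,z):
    """pixel(s) -> world points on plane z"""
    px=np.atleast_2d(np.float64(px)); h=c["img"].shape[0]
    f=h/2/np.tan(np.radians(c["vfov"])/2)
    K=np.array([[f,0,c["cx"]],[0,f,c["cy"]],[0,0,1]])
    n=cv2.undistortPoints(px[:,None],K,np.array([c["k1"],0,0,0,0.]) ,None)[:,0]
    # exact inverse by fixed point
    d=(px-[c["cx"],c["cy"]])/f; n=d.copy()
    for _ in range(30): n=d/(1+c["k1"]*(n**2).sum(1,keepdims=True))
    M=np.array(c["world_to_cam"]); R,t=M[:3,:3],M[:3,3]; o=-R.T@t
    w=np.c_[n,np.ones(len(n))]@R
    return o+w*((z-o[2])/w[:,2])[:,None]
E
sed -i '/undistortPoints/d;/K=np/d' h.py
python3 - <<'E'
from h import *
s=observe();print(s)
for n in("top","scene"):
    c=capture(n);cv2.imwrite(f"pics/{n}0.png",c["img"]);print(n,c["vfov"],c["cx"],c["cy"],c["k1"],np.round(c["world_to_cam"],3).tolist())
E
```

```text
{'time_s': 0.0, 'joint_pos': array([ 6.36651744e+01,  1.48599494e+01,  8.80133369e+01,  1.40574463e-03,
        7.72346099e+01, -1.16198250e+01]), 'dq': array([ 3.08705934e-02, -2.31756019e-05, -3.98948861e-04,  1.01513224e-01,
       -1.54738645e-02,  8.37300018e-02]), 'joint_torque': array([ 3.03942325e-03, -4.46028328e+01, -2.90573716e+01, -1.12998785e-04,
        1.17604728e-02, -4.06731203e-05]), 'eef_pos': array([0.13943085, 0.53147037, 0.23045239]), 'tcp_rot': array([-1.79894591e+02, -2.30744330e-02,  1.65284666e+02]), 'contact_force': array([-0.10704475, -0.01730256, -0.27338524]), 'moment': array([-0.00359256,  0.00717225,  0.00527261]), 'grip_force': 0.0, 'grip_width': 0.08538818561855879}
top 45.895198944993076 319.2334123143039 205.7646016639316 -0.011091729264032462 [[-0.028, -1.0, 0.002, 0.008], [-0.986, 0.027, -0.163, 0.49], [0.163, -0.006, -0.987, 1.285], [0.0, 0.0, 0.0, 1.0]]
scene 54.35010420739101 317.40529199238784 204.0093353978338 -0.01982105265261313 [[0.519, 0.855, -0.006, -0.242], [0.619, -0.38, -0.687, -0.27], [-0.59, 0.353, -0.727, 1.399], [0.0, 0.0, 0.0, 1.0]]
```

View pics/top0.png

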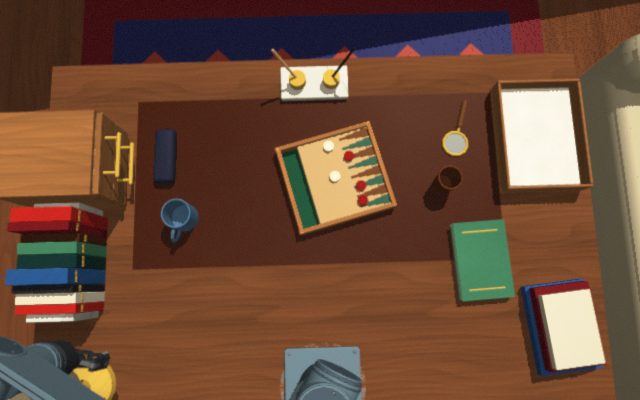

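View pics/scene0.png

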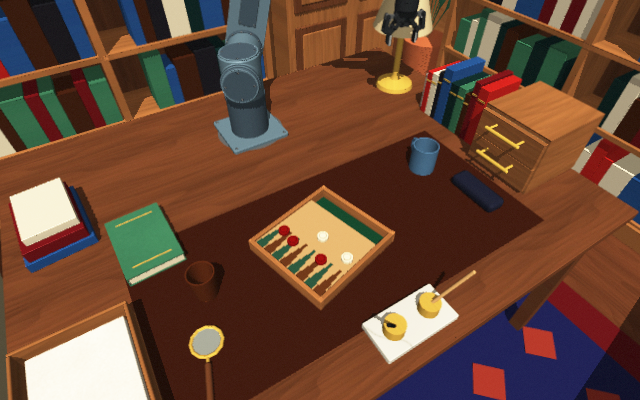

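The top picture shows the board around (335,178) with its trough on the left. The reds are at (348,156), (360,186) and (362,201), and the ivories at (328,146) and (334,176). The scene view agrees, with the reds at (285,230), (293,241) and (321,259).

```bash
cat >> h.py <<'E'
def world(c):
    h,w=c["z_map"].shape; v,u=np.mgrid[:h,:w]; px=np.c_[u.ravel(),v.ravel()]
    M=np.array(c["world_to_cam"]); o=-M[:3,:3].T@M[:3,3]
    r=ray(c,px,0)-o; zc=r@M[2,:3]
    return (o+r*(c["z_map"].ravel()/zc)[:,None]).reshape(h,w,3)
def blobs(m,lo):
    n,_,st,ce=cv2.connectedComponentsWithStats(m.astype(np.uint8)); return [(ce[i],st[i,4]) for i in range(1,n) if st[i,4]>=lo]
def masks(c):
    b,g,r=[c["img"][...,i].astype(int) for i in range(3)]
    return (r>110)&(g<60)&(b<70), (r>190)&(g>180)&(b>140)
def board(c):
    W=world(c); m=(W[...,2]>.03)&(W[...,2]<.048)&(abs(W[...,0]-.57)<.22)&(abs(W[...,1]+.04)<.21)
    n,l,st,ce=cv2.connectedComponentsWithStats(m.astype(np.uint8)); k=1+st[1:,4].argmax()
    P=W[l==k]; return P, cv2.minAreaRect(P[:,:2].astype(np.float32)*1000)
E
python3 - <<'E'
from h import *
for n in("top","scene"):
    c=capture(n); P,rc=board(c); print(n,rc,len(P))
    x=c["img"].astype(int); W=world(c)
    near=(abs(W[...,0]-.57)<.2)&(abs(W[...,1]+.04)<.2)
    for k,m in zip("RI",masks(c)):
        for ce,a in blobs(m&near,8): print(k,ce.round(1),a,ray(c,ce,.0395 if n=="top" else .038)[0].round(4), W[int(ce[1]),int(ce[0])].round(4))
    g=(x[...,1]>x[...,2]+25)&(x[...,1]>50)&near
    for ce,a in blobs(g,100): print('G',ce,a,ray(c,ce,.006))
E
```

```text
top ((576.5628662109375, -53.58555603027344), (261.6131591796875, 286.2037658691406), 15.039586067199707) 4662
R [348.5 155.9] 67 [ 0.6326 -0.0931  0.0395] [ 0.6363 -0.0922  0.0358]
R [360.4 185.3] 69 [ 0.5459 -0.1237  0.0395] [ 0.5465 -0.1224  0.041 ]
R [362.3 199.7] 78 [ 0.5045 -0.1271  0.0395] [ 0.5066 -0.1265  0.0387]
I [328.1 145.3] 95 [ 0.6656 -0.036   0.0395] [ 0.6651 -0.0355  0.0439]
I [334.6 175.2] 100 [ 0.5771 -0.0517  0.0395] [ 0.5778 -0.05    0.0395]
G [360.95327103 143.22429907] 107 [[ 0.67922566 -0.13384554  0.006     ]]
G [299.93320426 190.35818006] 1033 [[0.54277326 0.04879141 0.006     ]]
G [367.14423077 161.92307692] 104 [[ 0.62207222 -0.1495301   0.006     ]]
G [380.08256881 200.12844037] 109 [[ 0.50762685 -0.18178643  0.006     ]]
scene ((576.8438110351562, -53.39781188964844), (262.8518371582031, 286.07708740234375), 14.832438468933105) 3862
R [278.6 237.8] 179 [ 0.5255 -0.1523  0.038 ] [ 0.5148 -0.1496  0.0281]
R [292.4 240.4] 89 [ 0.5518 -0.126   0.038 ] [ 0.5508 -0.1267  0.0393]
R [289.9 257.1] 98 [ 0.5944 -0.1565  0.038 ] [ 0.5865 -0.1555  0.0283]
R [312.8 265.4] 209 [ 0.6451 -0.1207  0.038 ] [ 0.6387 -0.1193  0.0305]
R [323.3 285.7] 125 [ 0.7068 -0.1288  0.038 ] [ 0.6988 -0.1247  0.0264]
I [322.3 236.1] 111 [ 0.5796 -0.053   0.038 ] [ 0.577  -0.0523  0.0351]
I [346.6 257.5] 120 [ 0.6687 -0.0372  0.038 ] [ 0.667  -0.0381  0.0387]
G [349.7694704  220.26012461] 642 [[0.54995891 0.05582305 0.006     ]]
G [266.64761905 238.63809524] 105 [[ 0.48725523 -0.17164289  0.006     ]]
G [280.52830189 252.03773585] 106 [[ 0.54621873 -0.16035046  0.006     ]]
G [299.04081633 263.21768707] 147 [[ 0.60204139 -0.13636803  0.006     ]]
G [316.         277.07594937] 158 [[ 0.65992493 -0.12084692  0.006     ]]
```

Request:
drive_tool(
  plan=[
    {"rz":0.0395},
    {"rz":0.0395},
    {"rz":0.0395},
    {"rz":0.0395},
    {"rz":0.0395},
    {"rz":0.0395},
    {"rz":0.0395},
    {"rz":0.0395},
  ],
  gripper=0.7,
)

```text
invalid input
```

Request:
drive_tool(
  plan=[
    {"rz":0.019},
    {},
    {},
  ],
)

```text
invalid input
```

```bash
cat >> h.py <<'E'
A=np.radians(15); BR=np.array([[np.cos(A),-np.sin(A)],[np.sin(A),np.cos(A)]]); BO=np.array([.5756,-.0497])
tob=lambda p:(np.asarray(p)[:2]-BO)@BR*1000
def st():
    s=observe(); print("t",round(s["time_s"],2),"board",tob(s["eef_pos"]).round(1),"z",s["eef_pos"][2].round(4),"yaw",s["tcp_rot"].round(2),"w",round(s["grip_width"],4),"F",s["contact_force"].round(1)); return s
def look(name="top"):
    c=capture(name); W=world(c); near=(abs(W[...,0]-.57)<.17)&(abs(W[...,1]+.04)<.17)
    for k,m in zip("RI",masks(c)):
        for ce,a in blobs(m&near,8): print(k,a,tob(ray(c,ce,.0395)[0]).round(1))
    return c
E
python3 -c "
from h import *
st();look()"
```

```text
t 0.2 board [-270.7  674.4] z 0.2308 yaw [-1.7994e+02 -1.0000e-02  1.6529e+02] w 0.0855 F [-0.4  0.2  0.1]
R 68 [ 43.9 -56.6]
R 69 [-47.8 -64.1]
R 77 [-88.8 -56.2]
I 95 [90.8 -9.9]
I 99 [ 1.  -2.3]
```

Request:
drive_tool(
  plan=[
    {"dx":0,"dy":0,"dz":0,"rx":0,"ry":0,"rz":0.0395},
    {"dx":0,"dy":0,"dz":0,"rx":0,"ry":0,"rz":0.0395},
    {"dx":0,"dy":0,"dz":0,"rx":0,"ry":0,"rz":0.0395},
    {"dx":0,"dy":0,"dz":0,"rx":0,"ry":0,"rz":0.0395},
    {"dx":0,"dy":0,"dz":0,"rx":0,"ry":0,"rz":0.0395},
    {"dx":0,"dy":0,"dz":0,"rx":0,"ry":0,"rz":0.0395},
    {"dx":0,"dy":0,"dz":0,"rx":0,"ry":0,"rz":0.0395},
    {"dx":0,"dy":0,"dz":0,"rx":0,"ry":0,"rz":0.0395},
  ],
  gripper=0.7,
)

```text
time_s: 0.92
eef_pos: [0.1396, 0.5319, 0.2311]
tcp_rot: [-180.0, 0.0, 108.1]
contact_force: [0.1, -0.1, -0.1]
grip_width: 0.0128
grip_force: 0.0
```

Request:
drive_tool(
  plan=[
    {"dx":0,"dy":0,"dz":0,"rx":0,"ry":0,"rz":0.0172},
    {"dx":-0.06,"dy":0.017,"dz":0,"rx":0,"ry":0,"rz":0},
    {"dx":-0.12,"dy":0.034,"dz":0,"rx":0,"ry":0,"rz":0},
    {"dx":-0.12,"dy":0.034,"dz":0,"rx":0,"ry":0,"rz":0},
    {"dx":-0.12,"dy":0.034,"dz":0,"rx":0,"ry":0,"rz":0},
    {"dx":-0.12,"dy":0.034,"dz":0,"rx":0,"ry":0,"rz":0},
    {"dx":-0.12,"dy":0.034,"dz":0,"rx":0,"ry":0,"rz":0},
    {"dx":-0.12,"dy":0.034,"dz":0,"rx":0,"ry":0,"rz":0},
  ],
)

```text
time_s: 1.58
eef_pos: [0.2658, 0.3222, 0.2314]
tcp_rot: [180.0, -0.0, 105.3]
contact_force: [1.6, 0.3, -0.7]
grip_width: 0.0133
grip_force: 0.0
```

Request:
drive_tool(
  plan=[
    {"dx":-0.12,"dy":0.034,"dz":0,"rx":0,"ry":0,"rz":0},
    {"dx":-0.12,"dy":0.034,"dz":0,"rx":0,"ry":0,"rz":0},
    {"dx":-0.12,"dy":0.034,"dz":0,"rx":0,"ry":0,"rz":0},
    {"dx":-0.12,"dy":0.034,"dz":0,"rx":0,"ry":0,"rz":0},
    {"dx":-0.12,"dy":0.034,"dz":0,"rx":0,"ry":0,"rz":0},
    {"dx":-0.12,"dy":0.034,"dz":0,"rx":0,"ry":0,"rz":0},
    {"dx":-0.12,"dy":0.034,"dz":0,"rx":0,"ry":0,"rz":0},
    {"dx":-0.12,"dy":0.034,"dz":0,"rx":0,"ry":0,"rz":0},
  ],
)

```text
time_s: 2.25
eef_pos: [0.4207, 0.0657, 0.2315]
tcp_rot: [180.0, 0.0, 105.3]
contact_force: [0.8, 0.9, 0.5]
grip_width: 0.0128
grip_force: 0.0
```

Request:
drive_tool(
  plan=[
    {"dx":-0.12,"dy":0.034,"dz":0,"rx":0,"ry":0,"rz":0},
    {"dx":-0.12,"dy":0.034,"dz":0,"rx":0,"ry":0,"rz":0},
    {"dx":-0.12,"dy":0.034,"dz":0,"rx":0,"ry":0,"rz":0},
    {"dx":-0.12,"dy":0.034,"dz":0,"rx":0,"ry":0,"rz":0},
    {"dx":-0.12,"dy":0.034,"dz":0,"rx":0,"ry":0,"rz":0},
    {"dx":-0.12,"dy":0.034,"dz":0,"rx":0,"ry":0,"rz":0},
    {"dx":-0.12,"dy":0.034,"dz":0,"rx":0,"ry":0,"rz":0},
    {"dx":0,"dy":0,"dz":0,"rx":0,"ry":0,"rz":0},
  ],
)

```text
time_s: 2.92
eef_pos: [0.5582, -0.1629, 0.2303]
tcp_rot: [180.0, 0.2, 105.1]
contact_force: [-0.2, 0.2, -0.2]
grip_width: 0.0127
grip_force: 0.0
```

```bash
python3 -c "
from h import *
st()"
```

```text
t 2.92 board [ -46.1 -104.8] z 0.2303 yaw [179.97   0.18 105.07] w 0.0127 F [-0.2  0.2 -0.2]
```

Request:
drive_tool(
  plan=[
    {"dx":-0.007,"dy":-0.006,"dz":0.05,"rx":0,"ry":0,"rz":0},
    {"dx":0,"dy":0,"dz":0.1,"rx":0,"ry":0,"rz":0},
    {"dx":0,"dy":0,"dz":0.1,"rx":0,"ry":0,"rz":0},
    {"dx":0,"dy":0,"dz":0.1,"rx":0,"ry":0,"rz":0},
    {"dx":0,"dy":0,"dz":0.1,"rx":0,"ry":0,"rz":0},
    {"dx":0,"dy":0,"dz":0.1,"rx":0,"ry":0,"rz":0},
    {"dx":0,"dy":0,"dz":0.05,"rx":0,"ry":0,"rz":0},
    {"dx":0,"dy":0,"dz":0,"rx":0,"ry":0,"rz":0},
  ],
)

```text
time_s: 3.58
eef_pos: [0.5514, -0.1575, 0.0472]
tcp_rot: [-179.7, -0.3, 105.3]
contact_force: [0.4, 0.8, 0.3]
grip_width: 0.0127
grip_force: 0.0
```

```bash
python3 -c "
from h import *
st();c=look('scene');x=c['img'][170:310,230:430];cv2.imwrite('pics/s1.png',cv2.resize(x,None,fx=4,fy=4,interpolation=2))"
```

```text
t 3.58 board [-51.3 -97.9] z 0.0472 yaw [-179.65   -0.32  105.31] w 0.0127 F [0.4 0.8 0.3]
R 53 [ -66.2 -122. ]
R 105 [  -8.5 -109.7]
R 212 [ 49.6 -87.5]
R 126 [ 107.  -110.1]
I 111 [ 3.9 -5.1]
I 121 [ 94.  -12.8]
```

View pics/s1.png

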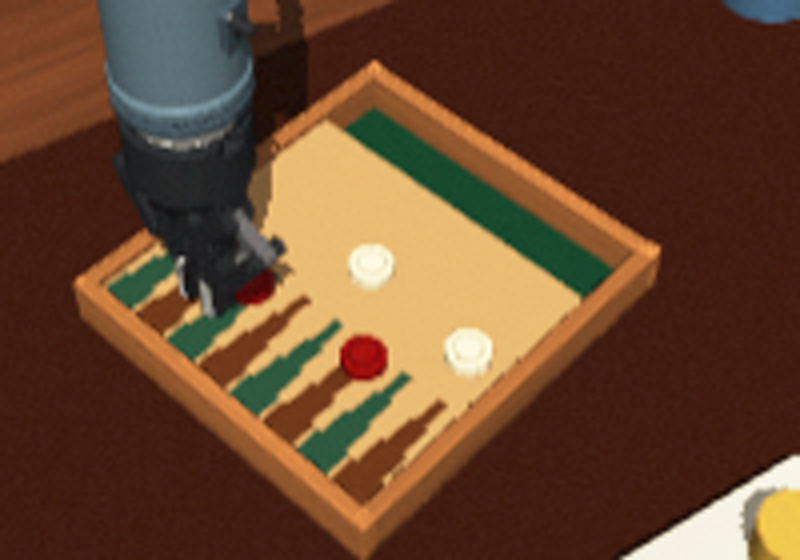

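The fingers are at crop (215,285), behind the red counter at (255,288). The trough is at the upper right. I'll let the arm settle.

Request:
drive_tool(
  plan=[
    {"dx":0,"dy":0,"dz":0,"rx":0,"ry":0,"rz":0},
    {"dx":0,"dy":0,"dz":0,"rx":0,"ry":0,"rz":0},
  ],
)

```text
time_s: 3.8
eef_pos: [0.5556, -0.1596, 0.053]
tcp_rot: [179.9, 0.1, 105.3]
contact_force: [0.3, -0.2, 0.3]
grip_width: 0.0128
grip_force: 0.0
```

```bash
python3 -c "
from h import *
st()"
```

```text
t 3.8 board [ -47.8 -101. ] z 0.053 yaw [1.7987e+02 1.2000e-01 1.0532e+02] w 0.0128 F [ 0.3 -0.2  0.3]
```

Request:
drive_tool(
  plan=[
    {"dx":-0.01,"dy":0,"dz":0.015,"rx":0,"ry":0,"rz":0.0017},
    {"dx":0,"dy":0,"dz":0.015,"rx":0,"ry":0,"rz":0},
    {"dx":0,"dy":0,"dz":0.015,"rx":0,"ry":0,"rz":0},
    {"dx":0,"dy":0,"dz":0.008,"rx":0,"ry":0,"rz":0},
    {"dx":0,"dy":0,"dz":0,"rx":0,"ry":0,"rz":0},
    {"dx":0,"dy":0,"dz":0,"rx":0,"ry":0,"rz":0},
  ],
)

```text
time_s: 4.3
eef_pos: [0.555, -0.1619, 0.0351]
tcp_rot: [-180.0, -0.0, 105.0]
contact_force: [0.2, 0.4, -0.4]
grip_width: 0.0127
grip_force: 0.0
```

Request:
drive_tool(
  plan=[
    {"dx":0,"dy":0,"dz":0.006,"rx":0,"ry":0,"rz":0},
    {"dx":0,"dy":0,"dz":0.003,"rx":0,"ry":0,"rz":0},
    {"dx":0,"dy":0,"dz":0,"rx":0,"ry":0,"rz":0},
    {"dx":0,"dy":0,"dz":0,"rx":0,"ry":0,"rz":0},
  ],
)

```text
time_s: 4.63
eef_pos: [0.5552, -0.162, 0.0327]
tcp_rot: [-180.0, -0.0, 105.0]
contact_force: [0.2, -0.4, -0.5]
grip_width: 0.0128
grip_force: 0.0
```

```bash
python3 -c "
from h import *
st()"
```

```text
t 4.63 board [ -48.8 -103.2] z 0.0327 yaw [-180.     -0.    105.01] w 0.0128 F [ 0.2 -0.4 -0.5]
```

Request:
drive_tool(
  plan=[
    {"dx":0.017,"dy":0.003,"dz":0,"rx":0,"ry":0,"rz":0},
    {"dx":0.03,"dy":0,"dz":0,"rx":0,"ry":0,"rz":0},
    {"dx":0.043,"dy":0,"dz":0,"rx":0,"ry":0,"rz":0},
    {"dx":0.05,"dy":0,"dz":0,"rx":0,"ry":0,"rz":0},
    {"dx":0.05,"dy":0,"dz":0,"rx":0,"ry":0,"rz":0},
    {"dx":0.05,"dy":0,"dz":0,"rx":0,"ry":0,"rz":0},
    {"dx":0.05,"dy":0,"dz":0,"rx":0,"ry":0,"rz":0},
    {"dx":0.05,"dy":0,"dz":0,"rx":0,"ry":0,"rz":0},
  ],
)

```text
time_s: 5.3
eef_pos: [0.529, -0.0613, 0.0328]
tcp_rot: [-180.0, -0.0, 105.0]
contact_force: [-0.1, 0.1, 0.7]
grip_width: 0.0126
grip_force: 0.0
```

Request:
drive_tool(
  plan=[
    {"dx":0.05,"dy":0,"dz":0,"rx":0,"ry":0,"rz":0},
    {"dx":0.05,"dy":0,"dz":0,"rx":0,"ry":0,"rz":0},
    {"dx":0.05,"dy":0,"dz":0,"rx":0,"ry":0,"rz":0},
    {"dx":0.05,"dy":0,"dz":0,"rx":0,"ry":0,"rz":0},
    {"dx":0.033,"dy":0,"dz":0,"rx":0,"ry":0,"rz":0},
    {"dx":0.013,"dy":0,"dz":0,"rx":0,"ry":0,"rz":0},
    {"dx":0,"dy":0,"dz":0,"rx":0,"ry":0,"rz":0},
  ],
)

```text
time_s: 5.88
eef_pos: [0.5102, 0.0091, 0.0327]
tcp_rot: [-180.0, -0.0, 105.1]
contact_force: [-0.3, 0.2, -0.1]
grip_width: 0.0128
grip_force: 0.0
```

```bash
python3 -c "
from h import *
st();look();c=look('scene');x=c['img'][170:310,230:430];cv2.imwrite('pics/s2.png',cv2.resize(x,None,fx=4,fy=4,interpolation=2))"
```

```text
t 5.88 board [-48.   73.7] z 0.0327 yaw [-179.99   -0.    105.09] w 0.0128 F [-0.3  0.2 -0.1]
R 63 [ 43.8 -57.2]
R 74 [-89.1 -56. ]
I 95 [ 90.5 -10. ]
R 178 [-74.1 -86.4]
R 105 [  -8.4 -109. ]
R 208 [ 49.5 -87.1]
R 128 [ 106.8 -110.5]
I 110 [ 3.9 -5. ]
I 121 [ 93.9 -12.9]
```

View pics/s2.png

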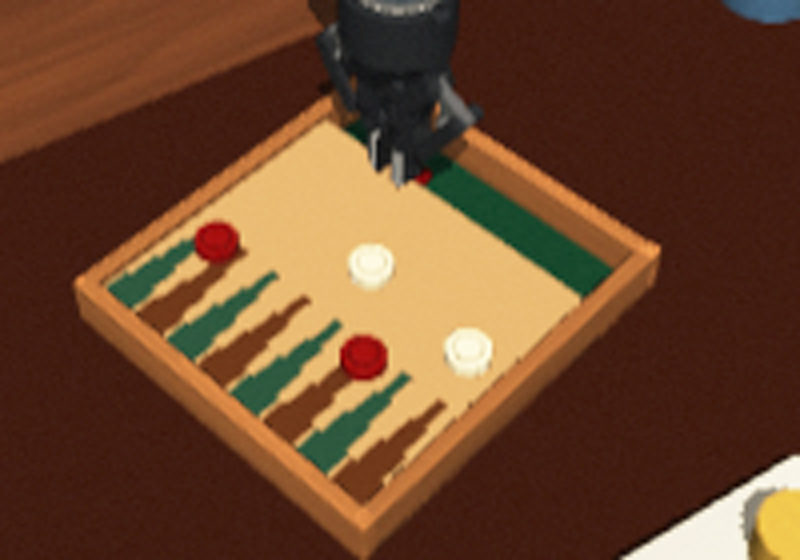

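The counter's red edge shows at (425,177), down in the trough, and the ivories haven't moved. Next I'll lift, go back and take the counter at bx -89.

Request:
drive_tool(
  plan=[
    {"dx":0,"dy":0,"dz":-0.03,"rx":0,"ry":0,"rz":0},
    {"dx":-0.03,"dy":0,"dz":-0.04,"rx":0,"ry":0,"rz":-0.0004},
    {"dx":-0.06,"dy":-0.02,"dz":-0.02,"rx":0,"ry":0,"rz":0},
    {"dx":-0.09,"dy":-0.03,"dz":0,"rx":0,"ry":0,"rz":0},
    {"dx":-0.1,"dy":-0.036,"dz":0,"rx":0,"ry":0,"rz":0},
    {"dx":-0.1,"dy":-0.03,"dz":0,"rx":0,"ry":0,"rz":0},
    {"dx":-0.09,"dy":-0.02,"dz":0,"rx":0,"ry":0,"rz":0},
    {"dx":-0.06,"dy":0,"dz":0,"rx":0,"ry":0,"rz":0},
  ],
)

```text
time_s: 6.65
eef_pos: [0.5123, -0.1599, 0.0606]
tcp_rot: [180.0, 0.1, 104.9]
contact_force: [0.4, -1.2, 0.2]
grip_width: 0.0127
grip_force: 0.0
```

Request:
drive_tool(
  plan=[
    {"dx":-0.037,"dy":0,"dz":0,"rx":0,"ry":0,"rz":0},
    {"dx":0,"dy":0,"dz":0,"rx":0,"ry":0,"rz":0},
    {"dx":0,"dy":0,"dz":0,"rx":0,"ry":0,"rz":0},
    {"dx":0,"dy":0,"dz":0,"rx":0,"ry":0,"rz":0},
  ],
)

```text
time_s: 6.98
eef_pos: [0.5149, -0.1658, 0.0596]
tcp_rot: [-180.0, -0.1, 105.1]
contact_force: [0.8, -0.6, 0.2]
grip_width: 0.0127
grip_force: 0.0
```

```bash
python3 -c "
from h import *
st();look()"
```

```text
t 6.98 board [-88.7 -96.5] z 0.0596 yaw [-1.7997e+02 -6.0000e-02  1.0509e+02] w 0.0127 F [ 0.8 -0.6  0.2]
R 66 [ 43.7 -56.5]
R 17 [-48.3  83.3]
I 97 [ 90.6 -10.2]
I 102 [ 0.7 -2.5]
```

Request:
drive_tool(
  plan=[
    {"dx":0,"dy":0,"dz":0.02,"rx":0,"ry":0,"rz":0},
    {"dx":0,"dy":0,"dz":0.03,"rx":0,"ry":0,"rz":0},
    {"dx":0,"dy":0,"dz":0.02,"rx":0,"ry":0,"rz":0},
    {"dx":0,"dy":0,"dz":0.012,"rx":0,"ry":0,"rz":0},
    {"dx":0,"dy":0,"dz":0.007,"rx":0,"ry":0,"rz":0},
    {"dx":0,"dy":0,"dz":0,"rx":0,"ry":0,"rz":0},
    {"dx":0,"dy":0,"dz":0,"rx":0,"ry":0,"rz":0},
  ],
)

```text
time_s: 7.62
eef_pos: [0.5153, -0.1668, 0.0328]
tcp_rot: [-180.0, -0.0, 105.1]
contact_force: [0.3, -0.1, 0.3]
grip_width: 0.0129
grip_force: 0.0
```

```bash
python3 -c "
from h import *
st();c=look('scene');x=c['img'][170:310,230:430];cv2.imwrite('pics/s3.png',cv2.resize(x,None,fx=4,fy=4,interpolation=2))"
```

```text
t 7.62 board [-88.5 -97.5] z 0.0328 yaw [-1.7998e+02 -2.0000e-02  1.0508e+02] w 0.0129 F [ 0.3 -0.1  0.3]
R 27 [-34.5  75.5]
R 56 [ -65.7 -118.1]
R 108 [  -8.6 -109. ]
R 207 [ 49.4 -87.2]
R 127 [ 107.2 -110.4]
I 110 [ 3.8 -5.2]
I 122 [ 93.9 -12.9]
```

View pics/s3.png

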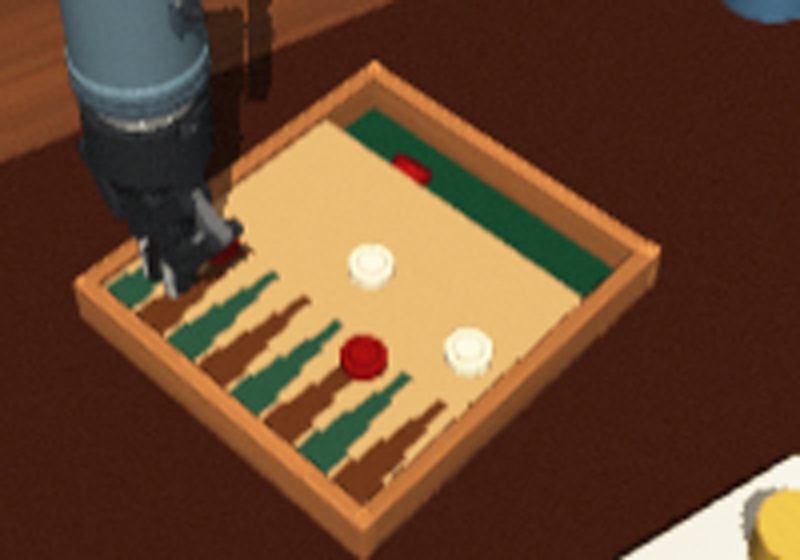

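The first counter has ended up standing on edge against the trough's inner wall at (411,168). I'll topple it afterwards. I'll push the next one faster and a bit further.

Request:
drive_tool(
  plan=[
    {"dx":0.027,"dy":0,"dz":0,"rx":0,"ry":0,"rz":0},
    {"dx":0.02,"dy":0,"dz":0,"rx":0,"ry":0,"rz":0},
    {"dx":0.033,"dy":0,"dz":0,"rx":0,"ry":0,"rz":0},
    {"dx":0.06,"dy":0,"dz":0,"rx":0,"ry":0,"rz":0},
    {"dx":0.087,"dy":0,"dz":0,"rx":0,"ry":0,"rz":0},
    {"dx":0.1,"dy":0,"dz":0,"rx":0,"ry":0,"rz":0},
    {"dx":0.1,"dy":0,"dz":0,"rx":0,"ry":0,"rz":0},
    {"dx":0.1,"dy":0,"dz":0,"rx":0,"ry":0,"rz":0},
  ],
)

```text
time_s: 8.33
eef_pos: [0.4732, -0.0124, 0.0332]
tcp_rot: [180.0, -0.0, 105.1]
contact_force: [0.6, -0.2, 0.3]
grip_width: 0.0127
grip_force: 0.0
```

Request:
drive_tool(
  plan=[
    {"dx":0.05,"dy":0,"dz":0,"rx":0,"ry":0,"rz":0},
    {"dx":0.017,"dy":0,"dz":0,"rx":0,"ry":0,"rz":0},
    {"dx":0,"dy":0,"dz":0,"rx":0,"ry":0,"rz":0},
    {"dx":0,"dy":0,"dz":0,"rx":0,"ry":0,"rz":0},
  ],
)

```text
time_s: 8.67
eef_pos: [0.4694, 0.0051, 0.0333]
tcp_rot: [180.0, 0.0, 105.1]
contact_force: [-0.0, -0.4, 0.4]
grip_width: 0.0129
grip_force: 0.0
```

```bash
python3 -c "
from h import *
st();look();c=look('scene');x=c['img'][170:310,230:430];cv2.imwrite('pics/s4.png',cv2.resize(x,None,fx=4,fy=4,interpolation=2))"
```

```text
t 8.67 board [-88.3  80.4] z 0.0333 yaw [1.7995e+02 4.0000e-02 1.0514e+02] w 0.0129 F [-0.  -0.4  0.4]
R 67 [ 43.7 -56.7]
I 94 [90.4 -9.9]
I 15 [ 9.9 -9.7]
R 13 [-59.   83.2]
R 26 [-34.   75.6]
R 91 [ -66.6 -109.3]
R 97 [  -8.5 -109.2]
R 211 [ 49.4 -87.4]
R 126 [ 106.9 -109.2]
I 112 [ 3.9 -5.2]
I 120 [ 93.9 -12.7]
```

View pics/s4.png

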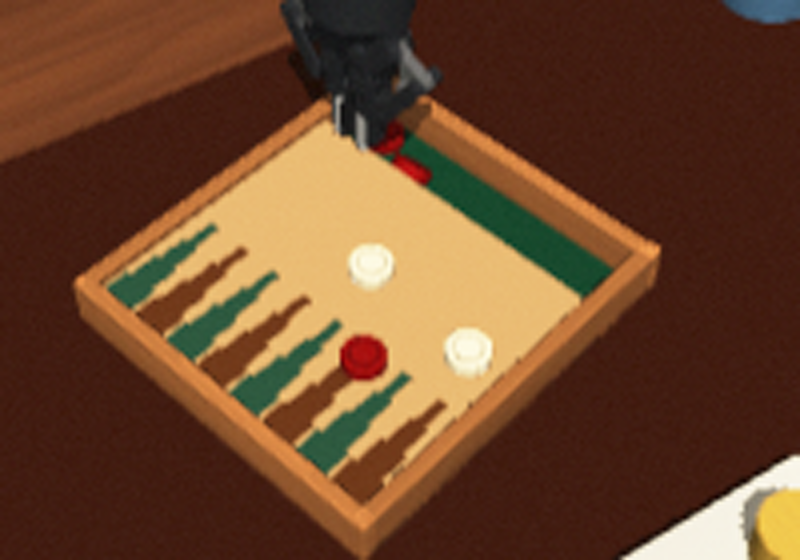

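Request:
drive_tool(
  plan=[
    {"dx":-0.01,"dy":0,"dz":-0.04,"rx":0,"ry":0,"rz":0.0004},
    {"dx":-0.04,"dy":0,"dz":-0.06,"rx":0,"ry":0,"rz":0},
    {"dx":-0.08,"dy":0.05,"dz":-0.035,"rx":0,"ry":0,"rz":0},
    {"dx":-0.1,"dy":0.08,"dz":0,"rx":0,"ry":0,"rz":0},
    {"dx":-0.1,"dy":0.08,"dz":0,"rx":0,"ry":0,"rz":0},
    {"dx":-0.1,"dy":0.08,"dz":0,"rx":0,"ry":0,"rz":0},
    {"dx":-0.08,"dy":0.08,"dz":0,"rx":0,"ry":0,"rz":0},
    {"dx":-0.05,"dy":0.05,"dz":0,"rx":0,"ry":0,"rz":0},
  ],
)

```text
time_s: 9.43
eef_pos: [0.6372, -0.1288, 0.0735]
tcp_rot: [179.9, 0.1, 104.8]
contact_force: [-0.3, -0.2, 0.4]
grip_width: 0.0127
grip_force: 0.0
```

Request:
drive_tool(
  plan=[
    {"dx":-0.03,"dy":0.02,"dz":0,"rx":0,"ry":0,"rz":0},
    {"dx":0,"dy":0,"dz":0,"rx":0,"ry":0,"rz":0},
    {"dx":0,"dy":0,"dz":0,"rx":0,"ry":0,"rz":0},
    {"dx":0,"dy":0,"dz":0,"rx":0,"ry":0,"rz":0},
  ],
)

```text
time_s: 9.77
eef_pos: [0.6412, -0.1317, 0.073]
tcp_rot: [-179.9, -0.1, 105.0]
contact_force: [0.1, 0.8, 0.1]
grip_width: 0.013
grip_force: 0.0
```

```bash
python3 -c "
from h import *
st();a=look()['img'][120:240,260:410];b=look('scene')['img'][170:270,280:430]
f=lambda x:cv2.resize(x,None,fx=4,fy=4,interpolation=2)
cv2.imwrite('pics/t5.png',f(a));x=f(b);cv2.imwrite('pics/s5.png',x)"
```

```text
t 9.77 board [ 42.1 -96.2] z 0.073 yaw [-1.7992e+02 -6.0000e-02  1.0495e+02] w 0.013 F [0.1 0.8 0.1]
I 31 [96.1 -2.6]
R 27 [-34.5  75.5]
R 91 [ -66.7 -109.2]
R 99 [  -8.9 -111.8]
R 171 [ 51.1 -94.5]
R 133 [ 107.1 -109.1]
I 47 [8.6 0.7]
I 120 [ 93.9 -12.8]
```

View pics/t5.png

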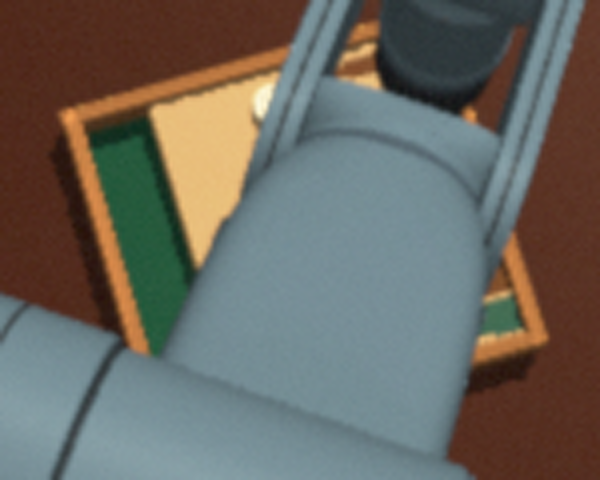

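View pics/s5.png

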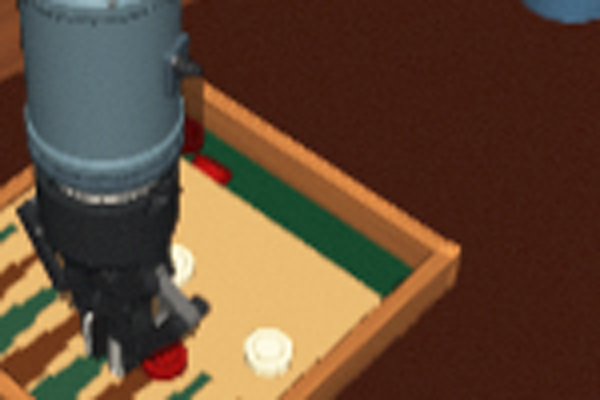

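The top view is blocked by the arm. In the scene crop, one counter is on edge at (213,168), another is partly hidden at (193,135), and the third red is ahead of the fingers at (167,360). I'll push the third.

Request:
drive_tool(
  plan=[
    {"dx":-0.003,"dy":0.005,"dz":0.02,"rx":0,"ry":0,"rz":0},
    {"dx":0,"dy":0,"dz":0.04,"rx":0,"ry":0,"rz":0},
    {"dx":0,"dy":0,"dz":0.035,"rx":0,"ry":0,"rz":0},
    {"dx":0,"dy":0,"dz":0.02,"rx":0,"ry":0,"rz":0},
    {"dx":0,"dy":0,"dz":0.012,"rx":0,"ry":0,"rz":0},
    {"dx":0,"dy":0,"dz":0.006,"rx":0,"ry":0,"rz":0},
    {"dx":0,"dy":0,"dz":0,"rx":0,"ry":0,"rz":0},
    {"dx":0,"dy":0,"dz":0,"rx":0,"ry":0,"rz":0},
  ],
)

```text
time_s: 10.53
eef_pos: [0.6442, -0.1321, 0.0336]
tcp_rot: [180.0, 0.0, 105.0]
contact_force: [-0.2, 0.4, -0.5]
grip_width: 0.0133
grip_force: 0.0
```

```bash
python3 -c "
from h import *
st()"
```

```text
t 10.53 board [ 44.9 -97.4] z 0.0336 yaw [1.7999e+02 1.0000e-02 1.0501e+02] w 0.0133 F [-0.2  0.4 -0.5]
```

Request:
drive_tool(
  plan=[
    {"dx":0.027,"dy":-0.003,"dz":0,"rx":0,"ry":0,"rz":0},
    {"dx":0.02,"dy":0,"dz":0,"rx":0,"ry":0,"rz":0},
    {"dx":0.033,"dy":0,"dz":0,"rx":0,"ry":0,"rz":0},
    {"dx":0.06,"dy":0,"dz":0,"rx":0,"ry":0,"rz":0},
    {"dx":0.087,"dy":0,"dz":0,"rx":0,"ry":0,"rz":0},
    {"dx":0.1,"dy":0,"dz":0,"rx":0,"ry":0,"rz":0},
    {"dx":0.1,"dy":0,"dz":0,"rx":0,"ry":0,"rz":0},
    {"dx":0.1,"dy":0,"dz":0,"rx":0,"ry":0,"rz":0},
  ],
)

```text
time_s: 11.2
eef_pos: [0.601, 0.0231, 0.0338]
tcp_rot: [-180.0, -0.0, 105.0]
contact_force: [1.0, 1.3, -0.3]
grip_width: 0.0129
grip_force: 0.0
```

Request:
drive_tool(
  plan=[
    {"dx":0.06,"dy":0,"dz":0,"rx":0,"ry":0,"rz":0},
    {"dx":0.017,"dy":0,"dz":0,"rx":0,"ry":0,"rz":0},
    {"dx":0,"dy":0,"dz":0,"rx":0,"ry":0,"rz":0},
    {"dx":0,"dy":0,"dz":0,"rx":0,"ry":0,"rz":0},
  ],
)

```text
time_s: 11.53
eef_pos: [0.5964, 0.0431, 0.0339]
tcp_rot: [180.0, 0.0, 105.1]
contact_force: [0.2, 0.2, -0.1]
grip_width: 0.0127
grip_force: 0.0
```

Request:
drive_tool(
  plan=[
    {"dx":-0.02,"dy":0,"dz":-0.04,"rx":0,"ry":0,"rz":0},
    {"dx":-0.03,"dy":0,"dz":-0.09,"rx":0,"ry":0,"rz":0},
    {"dx":-0.05,"dy":0.05,"dz":-0.1,"rx":0,"ry":0,"rz":0},
    {"dx":-0.05,"dy":0.1,"dz":-0.07,"rx":0,"ry":0,"rz":0},
    {"dx":-0.05,"dy":0.1,"dz":0,"rx":0,"ry":0,"rz":0},
    {"dx":-0.05,"dy":0.1,"dz":0,"rx":0,"ry":0,"rz":0},
    {"dx":-0.03,"dy":0.05,"dz":0,"rx":0,"ry":0,"rz":0},
    {"dx":0,"dy":0,"dz":0,"rx":0,"ry":0,"rz":0},
  ],
)

```text
time_s: 12.2
eef_pos: [0.7373, -0.0109, 0.123]
tcp_rot: [179.9, 0.1, 104.8]
contact_force: [-2.1, -0.7, 0.0]
grip_width: 0.0126
grip_force: 0.0
```

```bash
python3 -c "
from h import *
st();a=look()['img'][120:240,260:410];b=look('scene')['img'][170:270,280:430]
f=lambda x:cv2.resize(x,None,fx=4,fy=4,interpolation=2)
cv2.imwrite('pics/s6.png',f(b));
c=capture('scene');W=world(c);B=(W[...,:2]-BO)@BR*1000
for w,q in (('scene',c),('top',capture('top'))):
  W=world(q);B=(W[...,:2]-BO)@BR*1000;b_,g,r=[q['img'][...,i].astype(int) for i in range(3)]
  m=(r>90)&(g<50)&(b_<60)&(B[...,1]>68)&(B[...,1]<135)&(abs(B[...,0])<120)
  n,l,s,ce=cv2.connectedComponentsWithStats(m.astype(np.uint8))
  for i in range(1,n):
    if s[i,4]>5: k=l==i; print(w,s[i,4],'bx',np.percentile(B[k][:,0],[5,50,95]).round(),'by',np.percentile(B[k][:,1],[5,50,95]).round(),'z',(1000*np.percentile(W[k][:,2],[5,50,95])).round())
"
```

```text
t 12.2 board [166.2  -4.4] z 0.123 yaw [1.7986e+02 1.1000e-01 1.0482e+02] w 0.0126 F [-2.1 -0.7  0. ]
I 96 [ 0.3 -3. ]
R 72 [-70.   87.2]
R 27 [-34.5  75.5]
R 85 [ -66.8 -110. ]
R 104 [  -8.9 -107.8]
R 115 [  48.7 -108.7]
R 128 [ 107.1 -110. ]
I 109 [ 3.7 -5. ]
I 121 [ 94.1 -12.9]
scene 109 bx [-101.  -81.  -34.] by [ 81.  99. 119.] z [ 7. 14. 29.]
```

View pics/s6.png

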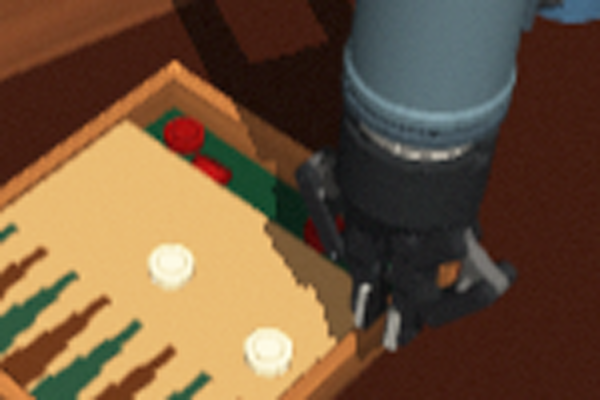

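The second counter lies flat at (185,135), the first is tilted at (210,168), and the third is partly hidden at (322,235). I'll measure the tilted one more closely.

```bash
cat > m.py <<'E'
from h import *
st()
for w in('scene','top'):
  q=capture(w);W=world(q);B=(W[...,:2]-BO)@BR*1000;b_,g,r=[q['img'][...,i].astype(int) for i in range(3)]
  m=(r>60)&(g<.5*r)&(b_<.5*r)&(g<50)&(B[...,1]>66)&(B[...,1]<135)&(abs(B[...,0])<120)&(W[...,2]<.045)&(r-g>45)
  for lo,hi in((-120,-67),(-67,-20),(-20,118)):
    k=m&(B[...,0]>lo)&(B[...,0]<hi)&((B[...,1]<112)|(W[...,2]<.02))
    if k.sum()>5: print(w,k.sum(),'bx',np.percentile(B[k][:,0],[5,50,95]).round(),'by',np.percentile(B[k][:,1],[5,50,95]).round(),'z',(1000*np.percentile(W[k][:,2],[5,50,95])).round())
E
python3 m.py
python3 - <<'E'
from h import *
q=capture('scene');W=world(q);B=(W[...,:2]-BO)@BR*1000
for v in range(207,218):
  print(v,[(u,*B[v,u].round().astype(int),int(1000*W[v,u,2]),*q['img'][v,u,::-1]) for u in range(326,340,2)])
E
```

```text
t 12.4 board [162.7  -0.3] z 0.1231 yaw [-1.7991e+02 -4.0000e-02  1.0496e+02] w 0.0128 F [ 0.2 -0.   0. ]
scene 79 bx [-102.  -87.  -73.] by [ 93. 105. 124.] z [ 5. 13. 16.]
scene 33 bx [-56. -40. -30.] by [80. 85. 96.] z [19. 26. 31.]
scene 28 bx [35. 43. 52.] by [ 91.  95. 118.] z [ 9. 14. 16.]
207 [(326, np.int64(-78), np.int64(97), 9, np.uint8(131), np.uint8(11), np.uint8(9)), (328, np.int64(-72), np.int64(99), 12, np.uint8(112), np.uint8(19), np.uint8(16)), (330, np.int64(-73), np.int64(109), 3, np.uint8(39), np.uint8(59), np.uint8(36)), (332, np.int64(-70), np.int64(115), 1, np.uint8(27), np.uint8(76), np.uint8(46)), (334, np.int64(-64), np.int64(117), 4, np.uint8(24), np.uint8(73), np.uint8(43)), (336, np.int64(-59), np.int64(120), 5, np.uint8(23), np.uint8(73), np.uint8(44)), (338, np.int64(-57), np.int64(127), 2, np.uint8(45), np.uint8(75), np.uint8(46))]
208 [(326, np.int64(-77), np.int64(96), 7, np.uint8(96), np.uint8(38), np.uint8(25)), (328, np.int64(-73), np.int64(100), 7, np.uint8(71), np.uint8(41), np.uint8(27)), (330, np.int64(-69), np.int64(105), 6, np.uint8(53), np
[... 4950 characters left out ...]
int8(70), np.uint8(42)), (338, np.int64(-33), np.int64(100), 3, np.uint8(22), np.uint8(72), np.uint8(44))]
217 [(326, np.int64(-40), np.int64(56), 29, np.uint8(234), np.uint8(188), np.uint8(115)), (328, np.int64(-37), np.int64(61), 28, np.uint8(234), np.uint8(188), np.uint8(116)), (330, np.int64(-34), np.int64(66), 26, np.uint8(235), np.uint8(190), np.uint8(119)), (332, np.int64(-29), np.int64(69), 27, np.uint8(234), np.uint8(189), np.uint8(116)), (334, np.int64(-26), np.int64(74), 25, np.uint8(233), np.uint8(186), np.uint8(115)), (336, np.int64(-34), np.int64(92), 4, np.uint8(179), np.uint8(147), np.uint8(88)), (338, np.int64(-30), np.int64(96), 4, np.uint8(21), np.uint8(72), np.uint8(45))]
```

Request:
drive_tool(
  plan=[
    {"dx":0.02,"dy":-0.06,"dz":0,"rx":0,"ry":0,"rz":0},
    {"dx":0.03,"dy":-0.12,"dz":0,"rx":0,"ry":0,"rz":0},
    {"dx":0.03,"dy":-0.13,"dz":0,"rx":0,"ry":0,"rz":0},
    {"dx":0.03,"dy":-0.13,"dz":0,"rx":0,"ry":0,"rz":0},
    {"dx":0.03,"dy":-0.12,"dz":0,"rx":0,"ry":0,"rz":0},
    {"dx":0.02,"dy":-0.08,"dz":0,"rx":0,"ry":0,"rz":0},
    {"dx":0,"dy":-0.05,"dz":0,"rx":0,"ry":0,"rz":0},
    {"dx":0,"dy":0,"dz":0,"rx":0,"ry":0,"rz":0},
  ],
  gripper=1,
)

```text
time_s: 13.22
eef_pos: [0.5177, -0.0141, 0.1241]
tcp_rot: [-179.9, -0.0, 105.0]
contact_force: [-0.4, -0.5, -0.1]
grip_width: 0.0001
grip_force: 0.0
```

Request:
drive_tool(
  plan=[
    {"dx":0,"dy":0,"dz":0.03,"rx":0,"ry":0,"rz":0},
    {"dx":0,"dy":0,"dz":0.06,"rx":0,"ry":0,"rz":0},
    {"dx":0,"dy":0,"dz":0.07,"rx":0,"ry":0,"rz":0},
    {"dx":0,"dy":0,"dz":0.06,"rx":0,"ry":0,"rz":0},
    {"dx":0,"dy":0,"dz":0.03,"rx":0,"ry":0,"rz":0},
    {"dx":0,"dy":0,"dz":0.02,"rx":0,"ry":0,"rz":0},
    {"dx":0,"dy":0,"dz":0,"rx":0,"ry":0,"rz":0},
    {"dx":0,"dy":0,"dz":0,"rx":0,"ry":0,"rz":0},
  ],
)

```text
time_s: 13.88
eef_pos: [0.5222, -0.0146, 0.0427]
tcp_rot: [180.0, 0.0, 105.0]
contact_force: [0.0, -0.0, 0.1]
grip_width: 0.0001
grip_force: 0.0
```

```bash
python3 m.py
```

```text
t 13.88 board [-42.5  47.8] z 0.0427 yaw [1.7998e+02 1.0000e-02 1.0501e+02] w 0.0001 F [ 0.  -0.   0.1]
scene 20 bx [-43. -36. -31.] by [80. 84. 90.] z [20. 26. 30.]
scene 89 bx [32. 46. 58.] by [ 93. 105. 119.] z [ 6. 14. 16.]
top 12 bx [-48. -41. -38.] by [80. 86. 93.] z [22. 30. 35.]
```

Request:
drive_tool(
  plan=[
    {"dx":0,"dy":-0.006,"dz":0.015,"rx":0,"ry":0,"rz":0},
    {"dx":0,"dy":0,"dz":0.012,"rx":0,"ry":0,"rz":0},
    {"dx":0,"dy":0,"dz":0.006,"rx":0,"ry":0,"rz":0},
    {"dx":0,"dy":0,"dz":0.003,"rx":0,"ry":0,"rz":0},
    {"dx":0,"dy":0,"dz":0,"rx":0,"ry":0,"rz":0},
    {"dx":0,"dy":0,"dz":0,"rx":0,"ry":0,"rz":0},
  ],
)

```text
time_s: 14.48
eef_pos: [0.5198, -0.0151, 0.0318]
tcp_rot: [-180.0, -0.0, 105.0]
contact_force: [0.4, -0.0, 0.1]
grip_width: -0.0001
grip_force: 0.0
```

Request:
drive_tool(
  plan=[
    {"dx":0.015,"dy":0,"dz":0,"rx":0,"ry":0,"rz":0},
    {"dx":0.02,"dy":0,"dz":0,"rx":0,"ry":0,"rz":0},
    {"dx":0.02,"dy":0,"dz":0,"rx":0,"ry":0,"rz":0},
    {"dx":0.025,"dy":0,"dz":0,"rx":0,"ry":0,"rz":0},
    {"dx":0.025,"dy":0,"dz":0,"rx":0,"ry":0,"rz":0},
    {"dx":0.02,"dy":0,"dz":0,"rx":0,"ry":0,"rz":0},
    {"dx":0.01,"dy":0,"dz":0,"rx":0,"ry":0,"rz":0},
    {"dx":0,"dy":0,"dz":0,"rx":0,"ry":0,"rz":0},
  ],
)

```text
time_s: 15.15
eef_pos: [0.5124, 0.0244, 0.0346]
tcp_rot: [179.6, 0.2, 105.1]
contact_force: [1.1, -1.2, 15.8]
grip_width: 0.0002
grip_force: 7.7
```

```bash
python3 m.py
```

```text
t 15.15 board [-41.9  87.9] z 0.0346 yaw [179.61   0.2  105.08] w 0.0002 F [ 1.1 -1.2 15.8]
scene 54 bx [-98. -88. -76.] by [ 93. 100. 113.] z [ 7. 14. 16.]
scene 18 bx [-41. -32. -28.] by [ 81.  93. 101.] z [11. 24. 41.]
scene 87 bx [32. 46. 57.] by [ 92. 104. 119.] z [ 7. 14. 16.]
```

Request:
drive_tool(
  plan=[
    {"dx":0,"dy":0,"dz":-0.03,"rx":0,"ry":0,"rz":0},
    {"dx":0,"dy":0,"dz":-0.06,"rx":0,"ry":0,"rz":0},
    {"dx":0,"dy":0.05,"dz":-0.09,"rx":0,"ry":0,"rz":0},
    {"dx":0,"dy":0.1,"dz":-0.05,"rx":0,"ry":0,"rz":0},
    {"dx":0,"dy":0.12,"dz":0,"rx":0,"ry":0,"rz":0},
    {"dx":0,"dy":0.12,"dz":0,"rx":0,"ry":0,"rz":0},
    {"dx":0,"dy":0.06,"dz":0,"rx":0,"ry":0,"rz":0},
    {"dx":0,"dy":0,"dz":0,"rx":0,"ry":0,"rz":0},
  ],
)

```text
time_s: 15.92
eef_pos: [0.643, 0.0606, 0.1009]
tcp_rot: [179.8, 0.0, 105.1]
contact_force: [0.1, -0.4, 0.8]
grip_width: 0.0005
grip_force: 0.0
```

```bash
python3 m.py
python3 - <<'E'
from h import *
x=capture('scene')['img'];y=capture('top')['img']
f=lambda a,k:cv2.resize(a,None,fx=k,fy=k,interpolation=2)
a=f(x[188:238,310:375],8)[:400,:520]; b=f(y[160:240,270:310],5)
o=np.zeros((400,720,3),np.uint8);o[:,:520]=a;o[:,520:]=b
cv2.imwrite('pics/s7.png',o)
E
```

```text
t 15.92 board [93.7 89.1] z 0.1009 yaw [1.7983e+02 3.0000e-02 1.0508e+02] w 0.0005 F [ 0.1 -0.4  0.8]
scene 80 bx [-102.  -86.  -73.] by [ 93. 105. 123.] z [ 4. 13. 16.]
scene 67 bx [-56. -43. -30.] by [ 94.  97. 106.] z [11. 25. 34.]
scene 91 bx [32. 46. 58.] by [ 92. 105. 122.] z [ 5. 13. 16.]
top 60 bx [-103.  -92.  -80.] by [ 96. 106. 114.] z [ 8. 16. 20.]
top 11 bx [-59. -55. -44.] by [ 98. 100. 103.] z [25. 33. 38.]
```

View pics/s7.png

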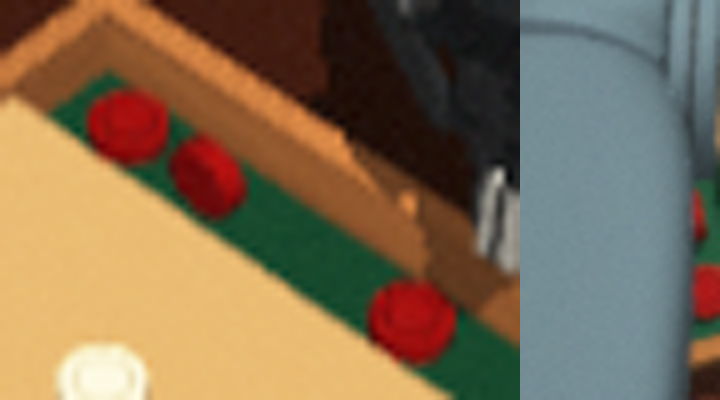

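The second and third counters lie flat at (128,127) and (412,322). The first, at (208,178), now stands upright clear of the wall, around by 94-104. I'll push its top towards +y.

Request:
drive_tool(
  plan=[
    {"dx":-0.02,"dy":-0.05,"dz":0,"rx":0,"ry":0,"rz":0},
    {"dx":-0.03,"dy":-0.1,"dz":0,"rx":0,"ry":0,"rz":0},
    {"dx":-0.02,"dy":-0.12,"dz":0,"rx":0,"ry":0,"rz":0},
    {"dx":0,"dy":-0.1,"dz":0.02,"rx":0,"ry":0,"rz":0},
    {"dx":0,"dy":-0.06,"dz":0.05,"rx":0,"ry":0,"rz":0},
    {"dx":0,"dy":-0.026,"dz":0.07,"rx":0,"ry":0,"rz":0},
    {"dx":0,"dy":0,"dz":0.04,"rx":0,"ry":0,"rz":0},
    {"dx":0,"dy":0,"dz":0.01,"rx":0,"ry":0,"rz":0},
  ],
)

```text
time_s: 16.78
eef_pos: [0.5095, 0.0034, 0.0424]
tcp_rot: [-179.8, -0.1, 104.9]
contact_force: [0.5, 0.0, -0.2]
grip_width: 0.0003
grip_force: 0.0
```

Request:
drive_tool(
  plan=[
    {"dx":0,"dy":0,"dz":0,"rx":0,"ry":0,"rz":0},
    {"dx":0,"dy":0,"dz":0,"rx":0,"ry":0,"rz":0},
    {"dx":0,"dy":0,"dz":0,"rx":0,"ry":0,"rz":0},
  ],
)

```text
time_s: 17.03
eef_pos: [0.5138, 0.0032, 0.0448]
tcp_rot: [179.9, 0.0, 105.0]
contact_force: [0.8, -0.1, 0.2]
grip_width: -0.0001
grip_force: 0.0
```

```bash
python3 m.py
```

```text
t 17.03 board [-46.   67.1] z 0.0448 yaw [1.7991e+02 5.0000e-02 1.0501e+02] w -0.0001 F [ 0.8 -0.1  0.2]
scene 49 bx [-49. -39. -30.] by [ 94.  97. 106.] z [10. 25. 34.]
scene 88 bx [32. 46. 58.] by [ 92. 105. 119.] z [ 7. 14. 17.]
top 18 bx [-57. -48. -39.] by [100. 103. 105.] z [32. 35. 38.]
```

Request:
drive_tool(
  plan=[
    {"dx":0,"dy":0.006,"dz":0.015,"rx":0,"ry":0,"rz":0},
    {"dx":0,"dy":0,"dz":0.015,"rx":0,"ry":0,"rz":0},
    {"dx":0,"dy":0,"dz":0.01,"rx":0,"ry":0,"rz":0},
    {"dx":0,"dy":0,"dz":0.004,"rx":0,"ry":0,"rz":0},
    {"dx":0,"dy":0,"dz":0,"rx":0,"ry":0,"rz":0},
    {"dx":0,"dy":0,"dz":0,"rx":0,"ry":0,"rz":0},
  ],
)

```text
time_s: 17.63
eef_pos: [0.5146, 0.0038, 0.0303]
tcp_rot: [-180.0, -0.0, 105.0]
contact_force: [-0.1, 0.9, -0.0]
grip_width: -0.0001
grip_force: 0.0
```

Request:
drive_tool(
  plan=[
    {"dx":0.015,"dy":0,"dz":0,"rx":0,"ry":0,"rz":0},
    {"dx":0.02,"dy":0,"dz":0,"rx":0,"ry":0,"rz":0},
    {"dx":0.025,"dy":0,"dz":0,"rx":0,"ry":0,"rz":0},
    {"dx":0.025,"dy":0,"dz":0,"rx":0,"ry":0,"rz":0},
    {"dx":0.015,"dy":0,"dz":0,"rx":0,"ry":0,"rz":0},
    {"dx":0,"dy":0,"dz":0,"rx":0,"ry":0,"rz":0},
  ],
)

```text
time_s: 18.13
eef_pos: [0.5063, 0.0341, 0.0306]
tcp_rot: [-180.0, -0.0, 105.1]
contact_force: [-0.2, -0.6, -0.3]
grip_width: 0.0003
grip_force: 0.0
```

```bash
python3 m.py
```

```text
t 18.13 board [-45.2  98.9] z 0.0306 yaw [-1.7997e+02 -2.0000e-02  1.0509e+02] w 0.0003 F [-0.2 -0.6 -0.3]
scene 71 bx [-101.  -86.  -74.] by [ 92. 104. 118.] z [ 7. 14. 17.]
scene 24 bx [-42. -35. -29.] by [100. 106. 111.] z [13. 20. 27.]
scene 90 bx [32. 46. 58.] by [ 92. 104. 119.] z [ 6. 14. 16.]
```

Request:
drive_tool(
  plan=[
    {"dx":0,"dy":0,"dz":-0.03,"rx":0,"ry":0,"rz":0},
    {"dx":0,"dy":0.02,"dz":-0.05,"rx":0,"ry":0,"rz":0},
    {"dx":0,"dy":0.06,"dz":-0.05,"rx":0,"ry":0,"rz":0},
    {"dx":0,"dy":0.08,"dz":-0.02,"rx":0,"ry":0,"rz":0},
    {"dx":0,"dy":0.04,"dz":0,"rx":0,"ry":0,"rz":0},
    {"dx":0,"dy":0,"dz":0,"rx":0,"ry":0,"rz":0},
    {"dx":0,"dy":0,"dz":0,"rx":0,"ry":0,"rz":0},
  ],
)

```text
time_s: 18.82
eef_pos: [0.565, 0.0481, 0.0759]
tcp_rot: [-180.0, 0.0, 105.0]
contact_force: [-0.2, 0.3, -0.7]
grip_width: -0.0
grip_force: 0.0
```

```bash
python3 m.py
python3 - <<'E'
from h import *
q=capture('scene');W=world(q);B=(W[...,:2]-BO)@BR*1000
b_,g,r=[q['img'][...,i].astype(int) for i in range(3)]
k=(r>80)&(g<35)&(b_<35)&(B[...,0]>-66)&(B[...,0]<-20)&(B[...,1]>75)&(B[...,1]<128)
k=cv2.erode(k.astype(np.uint8),np.ones((2,2)))>0
P=np.c_[B[k],W[k][:,2]*1000]
print(len(P)); print(np.c_[P,r[k]].round().astype(int)[::3].tolist())
C=P-P.mean(0);print(P.mean(0),np.linalg.svd(C,full_matrices=False)[1:])
E
```

```text
t 18.82 board [15.1 97.2] z 0.0759 yaw [-1.7999e+02  1.0000e-02  1.0501e+02] w -0.0 F [-0.2  0.3 -0.7]
scene 78 bx [-100.  -87.  -73.] by [ 93. 104. 124.] z [ 6. 14. 16.]
scene 57 bx [-58. -44. -32.] by [102. 107. 112.] z [14. 19. 28.]
scene 89 bx [31. 46. 58.] by [ 92. 104. 120.] z [ 6. 13. 17.]
64
[[-50, 113, 30, 171], [-52, 115, 24, 173], [-40, 114, 33, 172], [-51, 110, 24, 173], [-43, 114, 27, 172], [-36, 119, 28, 131], [-47, 109, 24, 174], [-39, 113, 26, 173], [-35, 122, 23, 150], [-49, 107, 19, 171], [-39, 109, 25, 173], [-31, 113, 28, 148], [-49, 103, 18, 170], [-41, 107, 21, 173], [-33, 111, 24, 169], [-47, 101, 17, 174], [-40, 106, 19, 172], [-32, 110, 21, 154], [-42, 105, 14, 172], [-34, 107, 18, 155], [-40, 102, 13, 144], [-32, 105, 17, 98]]
[-41.4602829  109.79318616  21.9962804 ] (array([57.8330073 , 48.88141312, 17.56344323]), array([[ 0.81132416,  0.44634349,  0.37753225],
       [-0.5726672 ,  0.47701362,  0.66671605],
       [-0.11749635,  0.75712317, -0.64261895]]))
```

Request:
drive_tool(
  plan=[
    {"dx":0.01,"dy":-0.04,"dz":0,"rx":0,"ry":0,"rz":0},
    {"dx":0.017,"dy":-0.07,"dz":0,"rx":0,"ry":0,"rz":0},
    {"dx":0.01,"dy":-0.06,"dz":0.02,"rx":0,"ry":0,"rz":0},
    {"dx":0,"dy":-0.027,"dz":0.04,"rx":0,"ry":0,"rz":0},
    {"dx":0,"dy":0,"dz":0.04,"rx":0,"ry":0,"rz":0},
    {"dx":0,"dy":0,"dz":0.015,"rx":0,"ry":0,"rz":0},
    {"dx":0,"dy":0,"dz":0,"rx":0,"ry":0,"rz":0},
    {"dx":0,"dy":0,"dz":0,"rx":0,"ry":0,"rz":0},
  ],
)

```text
time_s: 19.63
eef_pos: [0.5049, 0.0436, 0.0412]
tcp_rot: [-180.0, -0.0, 105.0]
contact_force: [-0.3, 0.2, 0.0]
grip_width: 0.0001
grip_force: 0.0
```

```bash
python3 -c "
from h import *
st()"
```

```text
t 19.63 board [-44.2 108.4] z 0.0412 yaw [-1.7998e+02 -1.0000e-02  1.0499e+02] w 0.0001 F [-0.3  0.2  0. ]
```

Request:
drive_tool(
  plan=[
    {"dx":0,"dy":0,"dz":0.01,"rx":0,"ry":0,"rz":0},
    {"dx":0,"dy":0,"dz":0.01,"rx":0,"ry":0,"rz":0},
    {"dx":0,"dy":0,"dz":0.01,"rx":0,"ry":0,"rz":0},
    {"dx":0,"dy":0,"dz":0.005,"rx":0,"ry":0,"rz":0},
    {"dx":0,"dy":0,"dz":0,"rx":0,"ry":0,"rz":0},
  ],
)

```text
time_s: 20.05
eef_pos: [0.5053, 0.0436, 0.0305]
tcp_rot: [180.0, 0.0, 105.0]
contact_force: [0.8, -0.4, 0.8]
grip_width: -0.0001
grip_force: 0.6
```

Request:
drive_tool(
  plan=[
    {"dx":0,"dy":0,"dz":0.008,"rx":0,"ry":0,"rz":0},
    {"dx":0,"dy":0,"dz":0.008,"rx":0,"ry":0,"rz":0},
    {"dx":0,"dy":0,"dz":0,"rx":0,"ry":0,"rz":0},
  ],
)

```text
time_s: 20.3
eef_pos: [0.5066, 0.043, 0.0269]
tcp_rot: [179.8, 0.1, 105.0]
contact_force: [-0.2, -3.0, 8.5]
grip_width: -0.0001
grip_force: 3.9
```

```bash
python3 m.py
```

```text
t 20.3 board [-42.6 107.4] z 0.0269 yaw [1.7983e+02 1.3000e-01 1.0503e+02] w -0.0001 F [-0.2 -3.   8.5]
scene 82 bx [-101.  -87.  -73.] by [ 93. 104. 125.] z [ 6. 14. 16.]
scene 30 bx [-54. -37. -30.] by [ 99. 104. 113.] z [11. 15. 30.]
scene 87 bx [31. 46. 58.] by [ 92. 104. 118.] z [ 5. 14. 17.]
```

Request:
drive_tool(
  plan=[
    {"dx":-0.01,"dy":0,"dz":0.007,"rx":0,"ry":0,"rz":0},
    {"dx":-0.01,"dy":0,"dz":0.007,"rx":0,"ry":0,"rz":0},
    {"dx":0,"dy":0,"dz":0,"rx":0,"ry":0,"rz":0},
  ],
)

```text
time_s: 20.65
eef_pos: [0.5075, 0.0372, 0.0219]
tcp_rot: [179.9, 0.1, 105.0]
contact_force: [0.6, -2.8, 4.2]
grip_width: 0.0
grip_force: 2.7
```

```bash
python3 m.py
```

```text
t 20.65 board [-43.3 101.6] z 0.0219 yaw [1.7991e+02 7.0000e-02 1.0500e+02] w 0.0 F [ 0.6 -2.8  4.2]
scene 78 bx [-101.  -86.  -74.] by [ 92. 105. 118.] z [ 5. 14. 17.]
scene 10 bx [-34. -32. -29.] by [ 95. 106. 113.] z [14. 19. 26.]
scene 89 bx [32. 46. 58.] by [ 93. 104. 119.] z [ 5. 14. 16.]
```

Request:
drive_tool(
  plan=[
    {"dx":-0.005,"dy":0,"dz":0.007,"rx":0,"ry":0,"rz":0},
    {"dx":-0.005,"dy":0,"dz":0.006,"rx":0,"ry":0,"rz":0},
    {"dx":0,"dy":0,"dz":0,"rx":0,"ry":0,"rz":0},
  ],
)

```text
time_s: 21.0
eef_pos: [0.5085, 0.0344, 0.0185]
tcp_rot: [179.9, 0.1, 105.0]
contact_force: [0.8, -4.4, 8.5]
grip_width: -0.0001
grip_force: 4.3
```

Request:
drive_tool(
  plan=[
    {"dx":0,"dy":0,"dz":-0.02,"rx":0,"ry":0,"rz":0},
    {"dx":0,"dy":0,"dz":-0.06,"rx":0,"ry":0,"rz":0},
    {"dx":0,"dy":0.06,"dz":-0.08,"rx":0,"ry":0,"rz":0},
    {"dx":0,"dy":0.08,"dz":-0.05,"rx":0,"ry":0,"rz":0},
    {"dx":0,"dy":0.06,"dz":0,"rx":0,"ry":0,"rz":0},
    {"dx":0,"dy":0,"dz":0,"rx":0,"ry":0,"rz":0},
  ],
)

```text
time_s: 21.5
eef_pos: [0.5687, 0.0515, 0.082]
tcp_rot: [179.7, 0.0, 105.0]
contact_force: [0.9, -1.3, 0.2]
grip_width: 0.0001
grip_force: 0.0
```

```bash
python3 m.py
```

```text
t 21.5 board [19.5 99.5] z 0.082 yaw [1.7974e+02 4.0000e-02 1.0503e+02] w 0.0001 F [ 0.9 -1.3  0.2]
scene 80 bx [-102.  -87.  -73.] by [ 93. 105. 122.] z [ 5. 13. 16.]
scene 60 bx [-57. -44. -32.] by [ 99. 107. 112.] z [14. 19. 27.]
scene 89 bx [32. 46. 58.] by [ 92. 104. 120.] z [ 5. 13. 16.]
```

```bash
cat > p.py <<'E'
from h import *
q=capture('scene');W=world(q);B=(W[...,:2]-BO)@BR*1000
b_,g,r=[q['img'][...,i].astype(int) for i in range(3)]
k=(r>150)&(g<35)&(b_<35)&(B[...,0]>-66)&(B[...,0]<-20)&(B[...,1]>75)&(B[...,1]<128)
P=np.c_[B[k],W[k][:,2]*1000]
c,*_=np.linalg.lstsq(np.c_[np.ones(len(P)),P[:,1]-105,P[:,0]+44],P[:,2],rcond=None)
print(len(P),"z=%.1f + %.2f(by-105) + %.2f(bx+44)"%tuple(c),"by",np.percentile(P[:,1],[2,50,98]).round(),"bx",np.percentile(P[:,0],[2,50,98]).round(),"z",np.percentile(P[:,2],[2,98]).round())
E
python3 p.py
```

```text
68 z=18.4 + 1.00(by-105) + -0.03(bx+44) by [101. 109. 117.] bx [-58. -44. -33.] z [13. 32.]
```

Request:
drive_tool(
  plan=[
    {"dx":0.012,"dy":-0.04,"dz":0.02,"rx":0,"ry":0,"rz":0},
    {"dx":0,"dy":-0.04,"dz":0.05,"rx":0,"ry":0,"rz":0},
    {"dx":0,"dy":-0.012,"dz":0.05,"rx":0,"ry":0,"rz":0},
    {"dx":0,"dy":0,"dz":0.04,"rx":0,"ry":0,"rz":0},
    {"dx":0,"dy":0,"dz":0.03,"rx":0,"ry":0,"rz":0},
    {"dx":0,"dy":0,"dz":0.02,"rx":0,"ry":0,"rz":0},
    {"dx":0,"dy":0,"dz":0,"rx":0,"ry":0,"rz":0},
    {"dx":0,"dy":0,"dz":0,"rx":0,"ry":0,"rz":0},
  ],
)

```text
time_s: 22.32
eef_pos: [0.5373, 0.0469, 0.0175]
tcp_rot: [-180.0, -0.0, 105.0]
contact_force: [0.8, -0.0, -0.1]
grip_width: -0.0
grip_force: 0.0
```

```bash
python3 -c "
from h import *
st()"; python3 p.py
```

```text
t 22.32 board [-11.9 103.2] z 0.0175 yaw [-1.7995e+02 -2.0000e-02  1.0500e+02] w -0.0 F [ 0.8 -0.  -0.1]
27 z=18.5 + 0.68(by-105) + -0.05(bx+44) by [ 99. 105. 109.] bx [-57. -46. -36.] z [13. 23.]
```

Request:
drive_tool(
  plan=[
    {"dx":0,"dy":0,"dz":0.013,"rx":0,"ry":0,"rz":0},
    {"dx":0,"dy":-0.01,"dz":0,"rx":0,"ry":0,"rz":0},
    {"dx":0,"dy":-0.015,"dz":0,"rx":0,"ry":0,"rz":0},
    {"dx":0,"dy":-0.02,"dz":0,"rx":0,"ry":0,"rz":0},
    {"dx":0,"dy":-0.02,"dz":0,"rx":0,"ry":0,"rz":0},
    {"dx":0,"dy":-0.01,"dz":0,"rx":0,"ry":0,"rz":0},
    {"dx":0,"dy":0,"dz":0,"rx":0,"ry":0,"rz":0},
  ],
)

```text
time_s: 22.95
eef_pos: [0.5148, 0.0409, 0.0138]
tcp_rot: [-180.0, -0.0, 105.0]
contact_force: [-0.6, -0.7, -0.5]
grip_width: 0.0002
grip_force: 0.0
```

```bash
python3 m.py; python3 p.py
```

```text
t 22.95 board [-35.3 103.3] z 0.0138 yaw [-1.7995e+02 -2.0000e-02  1.0499e+02] w 0.0002 F [-0.6 -0.7 -0.5]
scene 81 bx [-100.  -85.  -71.] by [ 93. 105. 119.] z [ 7. 13. 16.]
scene 24 bx [-65. -59. -50.] by [ 95. 100. 112.] z [10. 14. 16.]
scene 89 bx [32. 46. 58.] by [ 93. 104. 118.] z [ 6. 14. 16.]
12 z=17.2 + 0.09(by-105) + 0.21(bx+44) by [ 98. 102. 109.] bx [-66. -61. -52.] z [12. 16.]
```

Request:
drive_tool(
  plan=[
    {"dx":0,"dy":0.02,"dz":0,"rx":0,"ry":0,"rz":0},
    {"dx":0,"dy":0.02,"dz":-0.05,"rx":0,"ry":0,"rz":0},
    {"dx":0,"dy":0.01,"dz":-0.12,"rx":0,"ry":0,"rz":0},
    {"dx":-0.02,"dy":0.05,"dz":-0.12,"rx":0,"ry":0,"rz":0},
    {"dx":-0.04,"dy":0.1,"dz":-0.12,"rx":0,"ry":0,"rz":0},
    {"dx":-0.04,"dy":0.12,"dz":-0.08,"rx":0,"ry":0,"rz":0},
    {"dx":0,"dy":0.12,"dz":0,"rx":0,"ry":0,"rz":0},
    {"dx":0,"dy":0.12,"dz":0,"rx":0,"ry":0,"rz":0},
  ],
)

```text
time_s: 23.77
eef_pos: [0.6822, 0.0561, 0.1573]
tcp_rot: [179.7, 0.1, 104.9]
contact_force: [0.7, 0.4, -0.6]
grip_width: 0.0002
grip_force: 0.0
```

Request:
drive_tool(
  plan=[
    {"dx":-0.03,"dy":0.12,"dz":0,"rx":0,"ry":0,"rz":0},
    {"dx":-0.03,"dy":0.08,"dz":0,"rx":0,"ry":0,"rz":0},
    {"dx":0,"dy":0.04,"dz":0,"rx":0,"ry":0,"rz":0},
    {"dx":0,"dy":0,"dz":0,"rx":0,"ry":0,"rz":0},
    {"dx":0,"dy":0,"dz":0,"rx":0,"ry":0,"rz":0},
    {"dx":0,"dy":0,"dz":0,"rx":0,"ry":0,"rz":0},
  ],
)

```text
time_s: 24.27
eef_pos: [0.7523, 0.0578, 0.1536]
tcp_rot: [-179.9, -0.0, 105.0]
contact_force: [-1.5, 0.3, 0.7]
grip_width: 0.0001
grip_force: 0.0
```

```bash
sed -i 's/-120,-67),(-67,-20)/-120,-73),(-73,-20)/' m.py; python3 m.py
python3 - <<'E'
from h import *
look()
for w in('scene','top'):
  q=capture(w);b_,g,r=[q['img'][...,i].astype(int) for i in range(3)];W=world(q);B=(W[...,:2]-BO)@BR*1000
  m=(r>110)&(g<40)&(b_<40)&(B[...,1]>80)&(B[...,1]<122)&(abs(B[...,0])<118)
  C,_=cv2.findContours(m.astype(np.uint8),0,2)
  for c in C:
    if len(c)>4:print(w,cv2.minAreaRect(c),cv2.contourArea(c))
  n,l,s,_=cv2.connectedComponentsWithStats(m.astype(np.uint8))
  for i in range(1,n):
    k=l==i
    if k.sum()<20: continue
    x=B[k][:,0];P=ray(q,np.argwhere(k)[:,::-1],.016);t=(P[:,:2]-BO)@BR*1000
    print(w,k.sum(),'planar bx',np.percentile(t[:,0],[1,50,99]).round(1),'by',np.percentile(t[:,1],[1,50,99]).round(1))
    print('  z in bx bins',[(int(a),np.median(W[k][:,2][(x>a)&(x<=a+8)]*1000).round(1)) for a in range(-112,60,8) if ((x>a)&(x<=a+8)).sum()>2])
E
```

```text
t 24.27 board [198.5  58.1] z 0.1536 yaw [-1.7993e+02 -2.0000e-02  1.0502e+02] w 0.0001 F [-1.5  0.3  0.7]
scene 78 bx [-102.  -86.  -74.] by [ 92. 105. 125.] z [ 4. 14. 16.]
scene 77 bx [-67. -55. -44.] by [ 97. 108. 122.] z [ 9. 13. 16.]
scene 87 bx [32. 46. 58.] by [ 92. 104. 120.] z [ 6. 13. 16.]
top 21 bx [-102.  -94.  -84.] by [ 95.  99. 104.] z [13. 15. 18.]
R 22 [-96.2  99.6]
I 97 [ 90.4 -10.3]
I 102 [ 0.7 -2.5]
scene ((361.0000305175781, 227.5000457763672), (9.192387580871582, 9.192388534545898), 45.0) 65.0
scene ((329.75384521484375, 205.93077087402344), (19.101346969604492, 8.558396339416504), 29.744882583618164) 108.0
scene 131 planar bx [-98.4 -69.8 -41.1] by [ 89.4 103.9 118.6]
  z in bx bins [(-104, np.float64(13.8)), (-96, np.float64(14.6)), (-88, np.float64(13.9)), (-80, np.float64(13.2)), (-72, np.float64(14.3)), (-64, np.float64(13.1)), (-56, np.float64(13.4)), (-48, np.float64(13.5))]
scene 79 planar bx [32.9 47.7 60.6] by [ 87.4 102.3 117.3]
  z in bx bins [(32, np.float64(14.5)), (40, np.float64(14.2)), (48, np.float64(13.7)), (56, np.float64(12.0))]
top ((310.0, 218.5), (7.0, 2.0), 90.0) 8.5
```

```bash
python3 -c "
from h import *
print(finish_job())"
```

```text
the job is handed in; nothing more can be done
None
```

All three red counters are lying flat in the trough, both ivory counters stayed where they were, and the job is handed in at about 24 s; one red first landed on edge and took a few extra pushes inside the trough to lie flat.

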